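# Slide the saucepan over to the small plate

### The job

The starch is cooked: take the small saucepan by its handle and slide it across the hob from the large plate to the middle of the small plate, keeping its base on the hob all the way, without lifting or tipping it. Leave it standing centred on the small plate, and do not push away the flat round tin that stands on the hob.

Things in the scene. Friction and masses are not known exactly. Their poses are not given: they have to be found in the camera images.
- saucepan: Small open aluminium saucepan, loose, up to 0.56 kg, 96 mm across, 55 high, on the large plate. Origin: centre of its underside; z up. One straight black handle along its own -x, pointing to the front, within 30 degrees: a level bar 18 mm wide, 12 high, centre line 46 mm above the underside, 59 to 153 mm from the pan's axis, free at both sides and below; pinch it about 100 mm from the axis.
- small_plate: Smaller of two round dark plates set flush in the smooth level top of a low white hob (fixed, 460 mm wide, 200 deep, top 35 mm above the worktop): 120 mm across, fixed. Origin: centre of its surface; z up, x away from the hob's front. Left or right of the large plate, 165 mm from it centre to centre, nothing standing between. Two knobs stick out 12 mm from the hob's front face, below its top.
- large_plate: The larger of the two round dark plates, 160 mm across, flush with the hob's top, fixed, the saucepan stands on it at the start. Origin: centre of its surface; axes as for the small plate.
- wax_tin: Flat round cream tin with a lid, 90 mm across and 32 mm high, loose, standing on the right-hand end of the hob beside the plates. Origin: centre of its underside. It must stay where it is.

How it is judged:
By the outcome, as a careful person would: the job done as asked, in the order asked, and still so for the second after the job is handed in, with the robot touching nothing.
It also fails if it takes over 32 s, if anything falls off the work surface, if the arm or the gripper's body presses on something with over 40 N, if the wrist force passes 120 N, or if a joint passes its speed limit or range.

### The arm

A 6-joint arm with a two-finger parallel gripper is mounted at the origin on a cart in front of the work surface, level with it; the furniture and walls round the work are solid. World frame = base frame: x ahead of the robot, y to its left, z up, the work surface at z = 0. Lengths are in m, angles in degrees, forces in N, time in s.
With the tool pointing down it reaches from about 0.375 to 0.825 m from the base axis. Payload 5.5 kg.
Tool frame: the origin (TCP) lies at the very end of the fingers, on their centre line; the grasp point (between the pads) lies 19 mm behind it; y points along the fingers, x is the direction in which the jaws open and shut, and the axes are right-handed (so a half turn about y gives the same grasp; the last joint's range is limited). The gripper opens to 85 mm and grips with 20 to 120 N. Pads are 22 mm wide; open, the fingers measure 114 mm over their backs; the gripper's body (76 mm by 85 mm) begins 54 mm behind the grasp point. The pads swing forward as they close: fully open they stand 13 mm farther back than shut.
Start: joints at [65.203, 17.962, -2.699, 69.339, 0, 90], TCP at [0.252, 0.545, 0.231] pointing down, gripper open.
Joint ranges: [-152.73, 152.73], [-39.44, 99.34], [-58.76, 71.6], [-118.89, 123.64], [-81.53, 83.1], [-180, 180]. Speed limits (degrees/s): [136.94, 136.94, 172.46, 180, 180, 180].

### API

Orientations are given as [roll, pitch, yaw] about the fixed x, y, z axes, in that order (R = Rz(yaw) Ry(pitch) Rx(roll)).
In Python, from plant import get_state, grab_frame, close_job, look_for, place_of gives the robot as it stands. The module is installed in compiled form; this text tells all that it offers.
- The arm moves only by the tool drive_tool, never from a script. Its argument "increments" is a list of rows, each a list of 4 numbers: the shift along the world's x, y, z in units of 40 mm (1.0 is 40 mm), then the turn about the world's z in units of 6 degrees (1.0 is 6 degrees). In form: [[tx, ty, tz, twist], ...]. A call has exactly 10 rows; each row is the pose to reach, as a shift and turn from the pose measured when the call began; what a row does not reach only later rows make up. A row lasts 1/12 s, in which the tool goes at most 41.7 mm and 7.16 degrees, less where a joint would pass 70% of its speed; a pose out of reach is approached as far as the arm can. A call with a gripper value outside its range is refused whole. "claw" is the opening, from 0 (shut) to 1 (fully open), set as the call begins (left out, the last holds). The fingers move at their own pace and stop on an object; the grip force is fixed at half the most. Time passes only in rows, so rows that repeat a pose let the fingers close, or fill a call up. It gives the time, the measured TCP pose, the force and the opening at its end, in the units of the state.
- get_state(): the state, without advancing time (a new reading comes with each control period).
- grab_frame(name): name is "side" or "top"; returns a dict with "image" (384x512x3 uint8, red, green, blue), "fx", "fy", "cx", "cy" (pixels), "R" (3x3) and "t" (3): a world point X has camera coordinates R X + t. Camera axes: x right, y down, z forward; pixel columns grow to the right and rows downward; lengths in m; the calibration is good to about 2 mm. A picture is of the moment at which its call begins. There is no depth.
- close_job(): hands the job in, once; it reports no verdict.
Trained networks look in a picture, given as the dict that the camera call returned (one of the last four; its "shot" number tells which), for a name from the list of things; names that differ only in an ending like _2 or _b are one class to them, and where a whole thing is asked for, a point or a joint stands for the part that bears it (a point fixed in the world has none). Each returns a list of dicts, best first, with "score" (0 to 1); they miss things now and then, are a little off and sometimes report something else, mostly with a low value. They report only what shows in the picture. A call takes as long as a camera call.
- look_for(query, picture): "bbox" ([left, top, right, bottom] in pixels, round what is visible of it).
- place_of(query, picture): "xy" ([column, row] in pixels: a listed point, or the origin of a listed thing).
The state is a dict: "time_s": time; "joints": joint angles; "qd": joint speeds; "joint_efforts": joint torques, N m; "position": TCP position; "orientation": TCP orientation; "ft_force": force on the tool from outside, world axes, zero at the start; "torque": the same for the moment, N m; "finger_gap": finger opening in m.
Only numpy, scipy, OpenCV 4.12 (cv2) and the standard library are available. Lean on these libraries where they do the work, as an engineer would, in place of code of your own. Each camera call takes 0.05 s, during which the arm holds its last target. There are 200 camera calls.

## Working session

There is one attempt and no reset: what is moved stays moved. The work goes in short steps, Python scripts to look and compute and a tool call to move; the robot and the scene stay as the last step left them, time stands still between calls to the robot, and variables do not carry over. Pictures are saved under pics/ and viewed, about 8 in all and at most 12, crops included, and the job is handed in when it is done.

Besides the shell and the picture viewer there is one more tool, called after "Call:" by a JSON object that holds its "method" and its "body", one argument or row to a line. drive_tool: Moves the arm, as the interface text tells. Its arguments: {"type":"object","properties":{"increments":{"type":"array","items":{"type":"array","items":{"type":"number"}}},"claw":{"type":"number"}},"required":["increments"]}

```bash
mkdir -p pics; cat > h.py <<'E'
import numpy as np,cv2
from plant import *
def ray(f,p):
    d=np.array([(p[0]-f['cx'])/f['fx'],(p[1]-f['cy'])/f['fy'],1.]);R=np.array(f['R']);t=np.array(f['t'])
    return -R.T@t, R.T@d
def at(f,p,z):
    o,d=ray(f,p);return o+d*(z-o[2])/d[2]
def tri(f,p,g,q):
    a,d=ray(f,p);b,e=ray(g,q);d/=np.linalg.norm(d);e/=np.linalg.norm(e)
    s=np.linalg.lstsq(np.c_[d,-e],b-a,rcond=None)[0];P=a+s[0]*d;Q=b+s[1]*e
    return (P+Q)/2,np.linalg.norm(P-Q)
def proj(f,X):
    c=np.array(f['R'])@X+np.array(f['t']);return np.array([f['fx']*c[0]/c[2]+f['cx'],f['fy']*c[1]/c[2]+f['cy']])
E
python3 - <<'E'
from h import *
np.set_printoptions(precision=4,suppress=True)
T=grab_frame('top');S=grab_frame('side')
cv2.imwrite('pics/a.png',cv2.resize(np.hstack([T['image'],S['image']])[:,:,::-1],None,fx=.78,fy=.78))
cv2.imwrite('pics/t.png',cv2.resize(T['image'][:,:,::-1],None,fx=1.5,fy=1.5))
for n in ['saucepan','small_plate','large_plate','wax_tin']:
    a=place_of(n,T);b=place_of(n,S)
    print(n,[(x['xy'],round(x['score'],2)) for x in a[:2]],[(x['xy'],round(x['score'],2)) for x in b[:2]],[x['bbox'] for x in look_for(n,T)[:1]])
    if a and b: print(tri(T,a[0]['xy'],S,b[0]['xy']),at(T,a[0]['xy'],.035))
print(get_state())
E
```

```text
saucepan [] [([275.1, 221.8], 0.81)] [[236.9, 191.4, 284.6, 293.0]]
small_plate [([180.5, 211.6], 0.77)] [([220.0, 272.5], 0.58)] [[152.2, 184.6, 207.6, 241.7]]
(array([ 0.5679, -0.0516,  0.0276]), np.float64(0.00029495828095213927)) [ 0.5674 -0.0531  0.035 ]
large_plate [] [([275.6, 227.4], 0.94)] [[219.6, 181.4, 295.4, 257.9]]
wax_tin [([318.8, 208.8], 0.89)] [([303.7, 193.0], 0.64)] [[296.8, 190.5, 344.7, 236.7]]
(array([ 0.571 , -0.3458,  0.0279]), np.float64(0.012720035134720845)) [ 0.5762 -0.3421  0.035 ]
{'time_s': 0.7, 'joints': array([65.2039, 17.9614, -2.6989, 69.3378, -0.0012, 89.9986]), 'qd': array([-0.1142, -0.0544, -0.073 , -0.0144, -0.0711, -0.0844]), 'joint_efforts': array([ -0.001 , -53.9293,  33.998 ,   0.0013,  -0.0001,   0.    ]), 'position': array([0.2516, 0.5447, 0.2313]), 'orientation': array([-90.0012,  -0.0019,  65.2053]), 'ft_force': array([-0.366 , -0.1998, -0.1466]), 'torque': array([-0.0188,  0.0363,  0.0037]), 'finger_gap': 0.08545542430385504}
```

View pics/a.png

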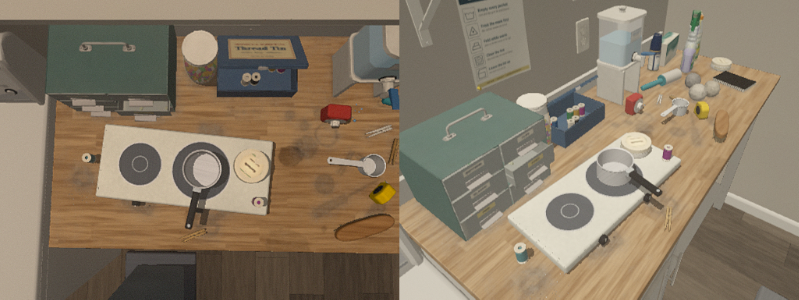

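View pics/t.png

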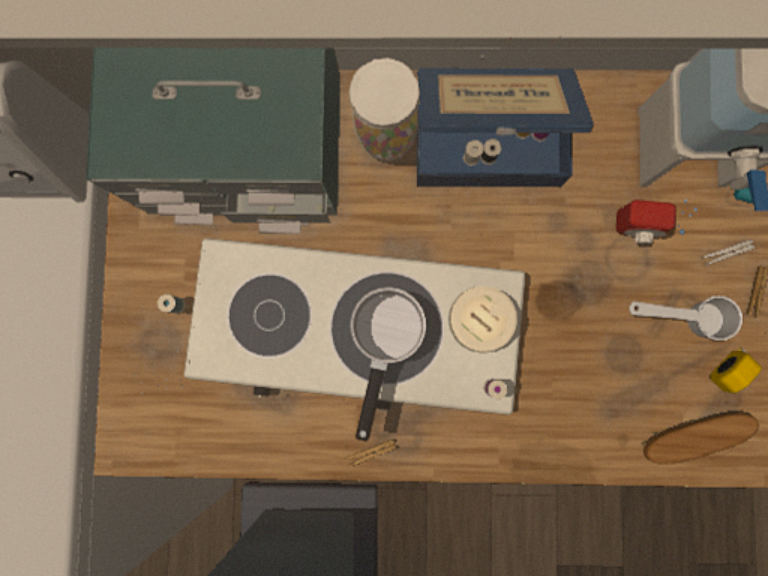

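The top view shows the small plate at about (180,211), left of the large plate. The pan is at about (260,216), its handle pointing to the front and slightly left, and the tin is at (321,213). Next I'll measure from close crops.

```bash
python3 - <<'E'
from h import *
np.set_printoptions(precision=4,suppress=True)
T=grab_frame('top');S=grab_frame('side')
cv2.imwrite('pics/c.png',cv2.resize(np.hstack([T['image'][170:300,200:330],S['image'][160:290,230:360]])[:,:,::-1],None,fx=3,fy=3,interpolation=cv2.INTER_CUBIC))
# small plate: dark contour, ellipse fit, both views
for f,c in((T,(180,211)),(S,(220,272))):
    g=cv2.cvtColor(f['image'],cv2.COLOR_RGB2GRAY);m=(g<110).astype(np.uint8)
    for k in cv2.findContours(m,cv2.RETR_EXTERNAL,cv2.CHAIN_APPROX_NONE)[0]:
        if cv2.contourArea(k)>800 and cv2.pointPolygonTest(k,c,False)>=0:
            P=np.array([at(f,p[0],.035) for p in k])[:,:2]
            (x,y),r=cv2.minEnclosingCircle(P.astype(np.float32))
            A=np.c_[2*P,np.ones(len(P))];s=np.linalg.lstsq(A,(P**2).sum(1),rcond=None)[0]
            print('plate fit',s[:2],np.sqrt(s[2]+s[0]**2+s[1]**2),(x,y),r,cv2.fitEllipse(k)[0])
for n in ['saucepan','large_plate','small_plate','wax_tin']:
    for q,f in(('T',T),('S',S)):
        print(n,q,[(at(f,x['xy'],.035)[:2],round(x['score'],2)) for x in place_of(n,f)[:2]])
E
```

```text
plate fit [ 0.5714 -0.0499] 0.055086714766331535 (0.5711533427238464, -0.04970746859908104) 0.0563933290541172 (179.0365447998047, 209.816650390625)
saucepan T [(array([ 0.5631, -0.2241]), 0.64)]
saucepan S [(array([ 0.5632, -0.2228]), 0.68)]
large_plate T []
large_plate S [(array([ 0.5503, -0.2115]), 0.96)]
small_plate T []
small_plate S [(array([ 0.5655, -0.0513]), 0.57)]
wax_tin T [(array([ 0.5721, -0.34  ]), 0.91)]
wax_tin S [(array([ 0.5659, -0.348 ]), 0.62)]
```

View pics/c.png

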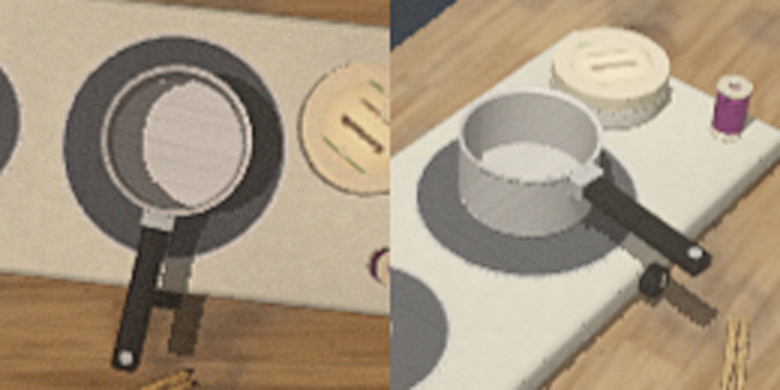

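```bash
python3 - <<'E'
from h import *
np.set_printoptions(precision=4,suppress=True)
T=grab_frame('top');S=grab_frame('side')
t=lambda u,v:((u+.5)/3-.5+200,(v+.5)/3-.5+170)
s=lambda u,v:((u-390+.5)/3-.5+230,(v+.5)/3-.5+160)
print('rim',tri(T,t(179,141),S,s(531,137)))
print('hole',tri(T,t(125,357),S,s(697,253)))
print('large',at(T,t(174.5,147),.035),at(S,s(527,204),.035))
print('rim T',at(T,t(179,141),.09),'hole T',at(T,t(125,357),.087),'root T',at(T,t(155,228),.087))
print('rim S',at(S,s(531,137),.09),'hole S',at(S,s(697,253),.087))
def fit(f,c,r0,r1,z,rng,dark,R):
    # radial edge search in world plane
    g=cv2.GaussianBlur(cv2.cvtColor(f['image'],cv2.COLOR_RGB2GRAY),(0,0),.7).astype(np.float32)
    for it in range(4):
        P=[]
        for a in np.radians(rng):
            rr=np.arange(r0,r1,.0004);X=[np.r_[c+r*np.array([np.cos(a),np.sin(a)]),z] for r in rr]
            u=np.array([proj(f,x) for x in X],np.float32)
            v=cv2.remap(g,u[None,:,0].copy(),u[None,:,1].copy(),cv2.INTER_LINEAR)[0]
            d=np.diff(v)*dark;i=d.argmax();P.append(X[i][:2])
        P=np.array(P);w=np.ones(len(P))
        for _ in range(10):
            A=np.c_[2*P,np.ones(len(P))];q=np.linalg.lstsq(A*w[:,None],(P**2).sum(1)*w,rcond=None)[0]
            r=np.sqrt(q[2]+q[0]**2+q[1]**2);e=abs(np.linalg.norm(P-q[:2],axis=1)-r);w=1/(1+(e/.001)**2)
        c=q[:2]
    return c,r,np.median(e)
for n,f in(('T',T),('S',S)):
    print(n,'small',fit(f,np.array([.569,-.051]),.05,.07,.035,range(0,360,5),1,.06))
    print(n,'large',fit(f,np.array([.553,-.213]),.07,.09,.035,list(range(30,170,5))+list(range(-10,30,5))+list(range(190,230,5)),1,.08))
E
```

```text
rim (array([ 0.5567, -0.2192,  0.0834]), np.float64(0.0003756638476748321))
hole (array([ 0.4156, -0.1864,  0.087 ]), np.float64(0.0021198102277675615))
large [ 0.5543 -0.2155  0.035 ] [ 0.5491 -0.2066  0.035 ]
rim T [ 0.5562 -0.2194  0.09  ] hole T [ 0.4166 -0.186   0.087 ] root T [ 0.4996 -0.2043  0.087 ]
rim S [ 0.5528 -0.2125  0.09  ] hole S [ 0.4147 -0.1869  0.087 ]
T small (array([ 0.5711, -0.0501]), np.float64(0.05644448315860893), np.float64(0.00033852538094926443))
T large (array([ 0.5552, -0.2145]), np.float64(0.07635652325491589), np.float64(0.0003309735134329195))
S small (array([ 0.5708, -0.0503]), np.float64(0.05607116794953198), np.float64(0.0003452191169238221))
S large (array([ 0.5552, -0.2147]), np.float64(0.07647413778940748), np.float64(0.00041729298267802195))
```

Both plate fits agree between the views: they are 165.2 mm apart, with the small plate at (0.571, -0.050). The pan axis is near (0.556, -0.218) and its handle lies at about -12°. I'll travel there now.

Call:
{"method": "drive_tool", "body": {
  "increments": [
    [0.37, -0.86, 0, 0.2],
    [0.74, -1.72, 0, 0.4],
    [1.11, -2.58, 0, 0.6],
    [1.48, -3.44, 0, 0.8],
    [1.85, -4.3, 0, 1.0],
    [2.22, -5.16, 0, 1.2],
    [2.59, -6.02, 0, 1.4],
    [2.96, -6.88, 0, 1.6],
    [3.33, -7.74, 0, 1.8],
    [3.7, -8.6, 0, 2.13]
  ],
  "claw": 1
}}

```text
time_s: 2.13
position: [0.4, 0.199, 0.2316]
orientation: [-90.0, -0.0, 78.1]
ft_force: [1.4, -0.1, -0.7]
finger_gap: 0.0852
```

```bash
python3 -c "
from plant import *;print(get_state())"
```

```text
{'time_s': 2.1333, 'joints': array([ 2.64501668e+01,  1.40689947e+00, -2.25301253e+01,  6.60159602e+01,
       -1.50628614e-03,  3.83838016e+01]), 'qd': array([-5.72469632e+01, -4.32278690e+00, -4.33128077e+00, -5.16646222e-01,
       -2.65362397e-02, -8.12357232e+01]), 'joint_efforts': array([  6.81281939, -36.05366707,  32.88193345,   0.50513729,
         0.04413522,   1.62184831]), 'position': array([0.4000487 , 0.19901296, 0.23160011]), 'orientation': array([-9.00377889e+01, -2.80121348e-02,  7.80663738e+01]), 'ft_force': array([ 1.40991175, -0.11662816, -0.70696345]), 'torque': array([-0.01284605, -0.03337845,  0.0298378 ]), 'finger_gap': 0.08521068493951713}
```

Call:
{"method": "drive_tool", "body": {
  "increments": [
    [0.15, -1.0, 0, 0],
    [0.3, -2.0, -0.2, 0],
    [0.45, -3.0, -0.4, 0],
    [0.6, -4.0, -0.6, 0],
    [0.75, -5.0, -0.8, 0],
    [0.9, -6.0, -1.0, 0],
    [1.05, -7.0, -1.2, 0],
    [1.2, -8.0, -1.4, 0],
    [1.35, -9.0, -1.7, 0],
    [1.45, -9.88, -2.0, 0]
  ]
}}

```text
time_s: 2.97
position: [0.4586, -0.199, 0.1517]
orientation: [-90.1, 0.0, 78.0]
ft_force: [1.4, 0.3, 0.6]
finger_gap: 0.0855
```

```bash
python3 - <<'E'
from h import *
S=grab_frame('side');T=grab_frame('top')
print(get_state()['position'],get_state()['orientation'],get_state()['joints'],get_state()['time_s'])
cv2.imwrite('pics/d.png',cv2.resize(np.hstack([T['image'][150:310,180:360],S['image'][130:290,210:390]])[:,:,::-1],None,fx=2.2,fy=2.2,interpolation=cv2.INTER_CUBIC))
E
```

```text
[ 0.4576377  -0.20054219  0.14992307] [-8.99748643e+01  4.84033491e-02  7.77337389e+01] [-2.36288871e+01  1.01322599e+01 -2.38135911e+01  5.60692557e+01
 -5.24068095e-02 -1.13626085e+01] 3.0667
```

View pics/d.png

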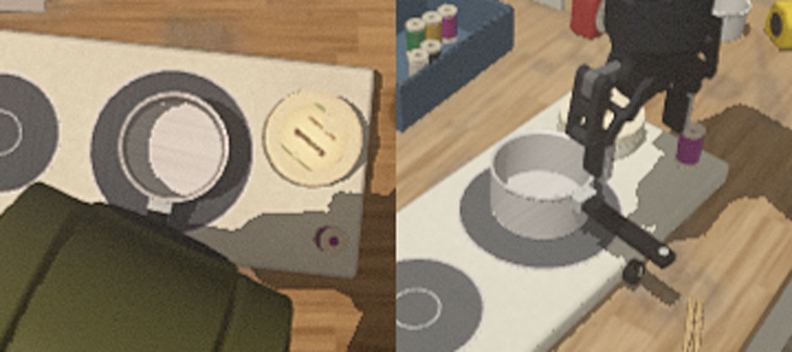

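Call:
{"method": "drive_tool", "body": {
  "increments": [
    [0, 0.05, -0.2, 0],
    [0, 0.11, -0.5, 0],
    [0, 0.11, -0.8, 0],
    [0, 0.11, -1.1, 0],
    [0, 0.11, -1.4, 0],
    [0, 0.11, -1.7, 0],
    [0, 0.11, -2.0, 0],
    [0, 0.11, -2.2, 0],
    [0, 0.11, -2.2, 0],
    [0, 0.11, -2.2, 0]
  ]
}}

```text
time_s: 3.9
position: [0.4574, -0.1953, 0.0618]
orientation: [-89.9, 0.0, 77.8]
ft_force: [-0.4, -0.1, -0.3]
finger_gap: 0.0854
```

```bash
python3 - <<'E'
from h import *
S=grab_frame('side');st=get_state()
print(st['position'],st['orientation'],st['ft_force'])
im=S['image'].copy()
cv2.imwrite('pics/e.png',cv2.resize(im[150:290,230:390][:,:,::-1],None,fx=4,fy=4,interpolation=cv2.INTER_CUBIC))
p=proj(S,np.array(st['position']));print('tcp in crop',(p-[230,150])*4)
E
```

```text
[ 0.45789307 -0.19575524  0.06230488] [-8.99945777e+01  4.96413181e-02  7.77758798e+01] [0.05179983 0.13020264 0.33082088]
tcp in crop [329.25696677 361.83376173]
```

View pics/e.png

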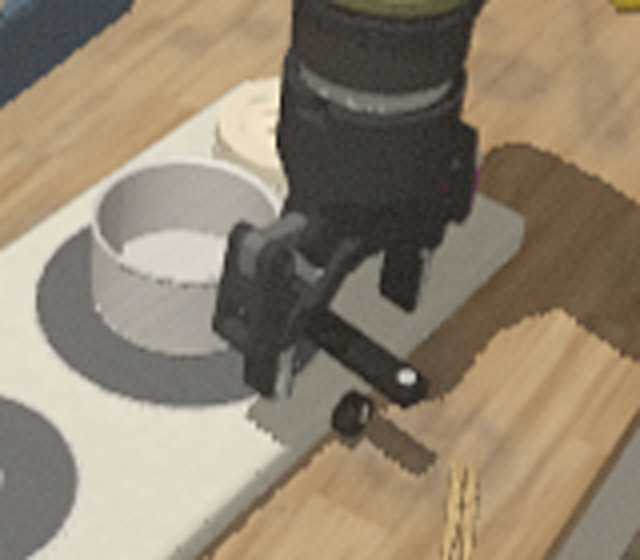

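The fingers straddle the handle, whose end is at (407,380) in the crop. Closing on it.

Call:
{"method": "drive_tool", "body": {
  "increments": [
    [0, 0, 0, 0],
    [0, 0, 0, 0],
    [0, 0, 0, 0],
    [0, 0, 0, 0],
    [0, 0, 0, 0],
    [0, 0, 0, 0],
    [0, 0, 0, 0],
    [0, 0, 0, 0],
    [0, 0, 0, 0],
    [0, 0, 0, 0]
  ],
  "claw": 0
}}

```text
time_s: 4.78
position: [0.4578, -0.1958, 0.0624]
orientation: [-90.0, 0.1, 77.8]
ft_force: [-1.0, 0.5, 4.3]
finger_gap: 0.0168
```

```bash
cat > look.py <<'E'
from h import *
import sys
np.set_printoptions(precision=4,suppress=True)
T=grab_frame('top');S=grab_frame('side');st=get_state()
print(st['time_s'],st['position'],st['orientation'],st['ft_force'],st['torque'],st['finger_gap'])
def fit(f,c,z,rng,r0=.04,r1=.056,sg=1):
    g=cv2.GaussianBlur(cv2.cvtColor(f['image'],cv2.COLOR_RGB2GRAY),(0,0),.7).astype(np.float32)
    for it in range(5):
        P=[]
        for a in np.radians(rng):
            X=[np.r_[c+r*np.array([np.cos(a),np.sin(a)]),z] for r in np.arange(r0,r1,.0004)]
            u=np.array([proj(f,x) for x in X],np.float32)
            v=cv2.remap(g,u[None,:,0].copy(),u[None,:,1].copy(),cv2.INTER_LINEAR)[0]
            P.append(X[(sg*np.diff(v)).argmax()][:2])
        P=np.array(P);w=np.ones(len(P))
        for _ in range(10):
            A=np.c_[2*P,np.ones(len(P))];q=np.linalg.lstsq(A*w[:,None],(P**2).sum(1)*w,rcond=None)[0]
            r=np.sqrt(max(q[2]+q[0]**2+q[1]**2,0));e=abs(np.linalg.norm(P-q[:2],axis=1)-r);w=1/(1+(e/.001)**2)
        c=q[:2]
    return c,r,np.median(e)
c=np.array([float(x) for x in sys.argv[1:3]])
# rim outer edge: bright->dark outside (top view); far-side only where the rim is against the plate
print('rim T',fit(T,c,.09,range(-80,150,4),sg=-1))
for q,f in(('T',T),('S',S)): print(q,[(at(f,x['xy'],.035)[:2],round(x['score'],2)) for x in place_of('saucepan',f)[:1]])
for q,f in(('T',T),('S',S)): print('tin',q,[(at(f,x['xy'],.035)[:2],round(x['score'],2)) for x in place_of('wax_tin',f)[:1]])
E
python3 look.py .556 -.218
```

```text
4.8833 [ 0.4578 -0.1958  0.0624] [-89.987    0.0566  77.7745] [-1.8267  1.9087  5.0851] [ 0.0093  0.2904 -0.0053] 0.017060741188746367
rim T (array([ 0.557 , -0.2173]), np.float64(0.049062724833408435), np.float64(0.00028431335014973344))
T [(array([ 0.5585, -0.2214]), 0.76)]
S [(array([ 0.5698, -0.2197]), 0.64)]
tin T [(array([ 0.5708, -0.3421]), 0.86)]
tin S [(array([ 0.5602, -0.3389]), 0.77)]
```

The grip holds at a 17 mm gap, with 5 N upward on the tool, so the fingers are pressing the handle down slightly. I'll start the slide slowly with a 0.4 mm relief.

Call:
{"method": "drive_tool", "body": {
  "increments": [
    [0, 0, 0.01, 0],
    [0, 0, 0.01, 0],
    [0, 0.03, 0.01, 0],
    [0.01, 0.1, 0.01, 0],
    [0.02, 0.2, 0.01, 0],
    [0.03, 0.32, 0.01, 0],
    [0.04, 0.44, 0.01, 0],
    [0.05, 0.56, 0.01, 0],
    [0.055, 0.64, 0.01, 0],
    [0.06, 0.7, 0.01, 0]
  ]
}}

```text
time_s: 5.92
position: [0.4601, -0.167, 0.0627]
orientation: [-90.0, 0.0, 77.8]
ft_force: [0.7, -2.4, -0.8]
finger_gap: 0.0169
```

```bash
python3 look.py .559 -.190
```

```text
6.0167 [ 0.46   -0.1669  0.0626] [-89.9562   0.0157  77.8373] [-0.495   0.909  -0.4984] [ 0.0566  0.0432 -0.0423] 0.017496285979515927
rim T (array([ 0.562 , -0.1928]), np.float64(0.044438050062242294), np.float64(0.0016776053919900016))
T [(array([ 0.5549, -0.1922]), 0.65)]
S [(array([ 0.5634, -0.1809]), 0.67)]
tin T [(array([ 0.5686, -0.3493]), 0.71)]
tin S [(array([ 0.5658, -0.3452]), 0.67)]
```

Vertical force is now about zero and the pan follows the tool. Continuing.

Call:
{"method": "drive_tool", "body": {
  "increments": [
    [0.01, 0.06, 0, 0],
    [0.02, 0.2, 0, 0],
    [0.035, 0.4, 0, 0],
    [0.05, 0.6, 0, 0],
    [0.07, 0.8, 0, 0],
    [0.085, 1.0, 0, 0],
    [0.1, 1.2, 0, 0],
    [0.12, 1.4, 0, 0],
    [0.135, 1.55, 0, 0],
    [0.14, 1.63, 0, 0]
  ]
}}

```text
time_s: 7.05
position: [0.4657, -0.101, 0.0627]
orientation: [-90.0, -0.0, 77.9]
ft_force: [-1.0, -2.6, -1.7]
finger_gap: 0.017
```

Call:
{"method": "drive_tool", "body": {
  "increments": [
    [0.01, 0.1, 0, 0],
    [0.02, 0.28, 0, 0],
    [0.04, 0.48, 0, 0],
    [0.055, 0.68, 0, 0],
    [0.07, 0.88, 0, 0],
    [0.09, 1.08, 0, 0],
    [0.1, 1.25, 0, 0],
    [0.115, 1.37, 0, 0],
    [0.12, 1.45, 0, 0],
    [0.125, 1.5, 0, 0]
  ]
}}

```text
time_s: 7.88
position: [0.4707, -0.0405, 0.0626]
orientation: [-89.9, -0.0, 77.9]
ft_force: [-0.0, -2.2, -0.3]
finger_gap: 0.0169
```

```bash
python3 look.py .568 -.06; python3 - <<'E'
from h import *
S=grab_frame('side');T=grab_frame('top')
cv2.imwrite('pics/g.png',cv2.resize(np.hstack([T['image'][160:290,120:250],S['image'][200:330,160:290]])[:,:,::-1],None,fx=3,fy=3,interpolation=cv2.INTER_CUBIC))
E
```

```text
7.9833 [ 0.4706 -0.0405  0.0626] [-89.9395  -0.0448  77.8974] [ 0.6675 -0.02    0.1778] [-0.0375  0.0455 -0.0023] 0.01729239333565221
rim T (array([ 0.5693, -0.0624]), np.float64(0.0491587751647972), np.float64(0.0003397096234120517))
T [(array([ 0.5732, -0.0711]), 0.7)]
S [(array([ 0.5732, -0.0633]), 0.88)]
tin T [(array([ 0.5677, -0.3454]), 0.74)]
tin S [(array([ 0.5678, -0.3405]), 0.55)]
```

View pics/g.png

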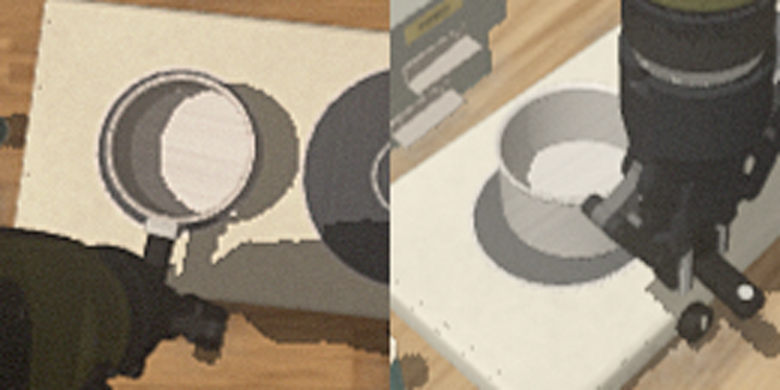

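The pan is 12 mm short, as both the rim fit and the tool's travel say. Final nudge.

Call:
{"method": "drive_tool", "body": {
  "increments": [
    [0.0, 0.03, 0, 0],
    [0.01, 0.08, 0, 0],
    [0.02, 0.14, 0, 0],
    [0.03, 0.2, 0, 0],
    [0.04, 0.25, 0, 0],
    [0.04, 0.28, 0, 0],
    [0.04, 0.3, 0, 0],
    [0.04, 0.3, 0, 0],
    [0.04, 0.3, 0, 0],
    [0.04, 0.3, 0, 0]
  ]
}}

```text
time_s: 9.12
position: [0.4722, -0.0286, 0.0626]
orientation: [-89.9, -0.1, 77.9]
ft_force: [-0.4, 0.3, -0.2]
finger_gap: 0.0168
```

```bash
python3 look.py .571 -.05; python3 - <<'E'
from h import *
S=grab_frame('side');im=S['image'].copy();im=cv2.resize(im[200:330,160:290],None,fx=4,fy=4,interpolation=cv2.INTER_CUBIC)
for r,z,c in((.06,.035,(255,0,0)),(.048,.035,(0,255,0)),(.048,.09,(0,0,255))):
    p=np.array([(proj(S,np.array([.571+r*np.cos(a),-.0502+r*np.sin(a),z]))-[160,200]+.5)*4-.5 for a in np.linspace(0,6.28,80)])
    cv2.polylines(im,[p.astype(np.int32)],True,c,1)
cv2.imwrite('pics/i.png',im[:,:,::-1])
E
```

```text
9.2167 [ 0.4722 -0.0286  0.0626] [-89.9313  -0.084   77.8814] [ 0.3708  0.5347 -0.4803] [-0.0738 -0.0408 -0.043 ] 0.016426691835378548
rim T (array([ 0.5914, -0.0429]), np.float64(0.04501460341932957), np.float64(0.003670090227747117))
T [(array([ 0.5743, -0.0525]), 0.8)]
S [(array([ 0.5757, -0.0559]), 0.95)]
tin T [(array([ 0.5673, -0.3448]), 0.83)]
tin S []
```

View pics/i.png

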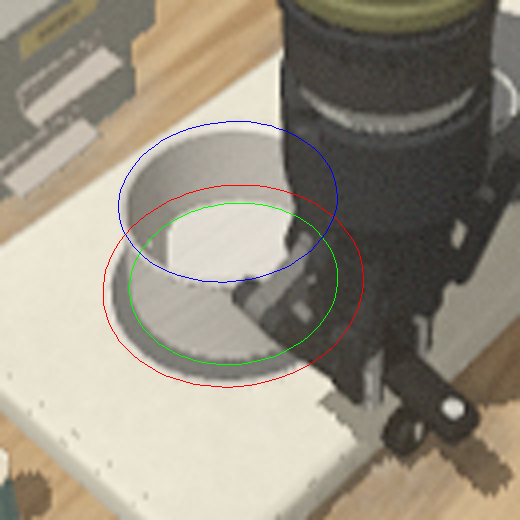

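The red circle is concentric with the visible plate. The pan's rim and base sit slightly inside the drawn ones, so I'll open, lift clear and measure without the gripper in the way.

Call:
{"method": "drive_tool", "body": {
  "increments": [
    [0, 0, 0, 0],
    [0, 0, 0, 0],
    [0, 0, 0, 0],
    [0, 0, 0, 0],
    [0, 0, 0, 0],
    [0, 0, 0, 0],
    [0, 0, 0, 0],
    [0, 0, 0, 0],
    [0, 0, 0.1, 0],
    [0, 0, 0.2, 0]
  ],
  "claw": 1
}}

```text
time_s: 10.3
position: [0.4719, -0.0287, 0.0708]
orientation: [-89.9, -0.1, 77.9]
ft_force: [-0.9, -0.1, -0.6]
finger_gap: 0.0856
```

Call:
{"method": "drive_tool", "body": {
  "increments": [
    [0, 0, 0.4, 0],
    [0, 0, 0.9, 0],
    [0, 0, 1.5, 0],
    [0, 0.3, 2.3, 0],
    [0, 1.0, 3.0, 0],
    [0, 2.0, 3.0, 0],
    [0, 3.0, 3.0, 0],
    [0, 4.0, 3.0, 0],
    [0, 5.0, 3.0, 0],
    [0, 6.0, 3.0, 0]
  ]
}}

```text
time_s: 11.13
position: [0.4717, 0.2133, 0.1916]
orientation: [-90.0, -0.1, 77.9]
ft_force: [2.3, 0.9, 0.6]
finger_gap: 0.0853
```

```bash
python3 look.py .571 -.05; python3 - <<'E'
from h import *
S=grab_frame('side');T=grab_frame('top');o=[]
for f,u,v in((T,120,160),(S,160,200)):
    im=cv2.resize(f['image'][v:v+130,u:u+130],None,fx=3,fy=3,interpolation=cv2.INTER_CUBIC)
    for r,z,c in((.0563,.035,(255,0,0)),(.048,.09,(0,0,255))):
        p=np.array([(proj(f,np.array([.571+r*np.cos(a),-.0502+r*np.sin(a),z]))-[u,v]+.5)*3-.5 for a in np.linspace(0,6.28,80)])
        cv2.polylines(im,[p.astype(np.int32)],True,c,1)
    o.append(im)
cv2.imwrite('pics/j.png',np.hstack(o)[:,:,::-1])
E
```

```text
11.2333 [0.4719 0.2165 0.1913] [-89.934   -0.2279  78.2426] [ 0.2309  0.2414 -0.6615] [-0.1024 -0.0251  0.0295] 0.08524845631152625
rim T (array([ 0.5683, -0.0595]), np.float64(0.04181654283168214), np.float64(0.0010046190755998927))
T [(array([ 0.5667, -0.0525]), 0.83)]
S [(array([ 0.5751, -0.0467]), 0.94)]
tin T [(array([ 0.5673, -0.3472]), 0.58)]
tin S [(array([ 0.5653, -0.347 ]), 0.84)]
```

View pics/j.png

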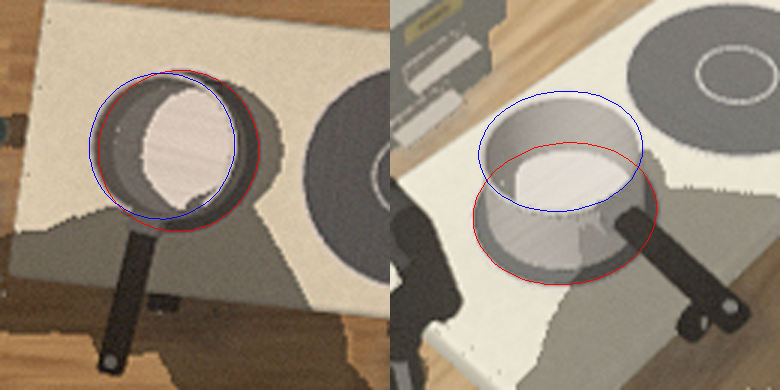

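Call:
{"method": "drive_tool", "body": {
  "increments": [
    [-0.2, 0.9, 0.1, 0],
    [-0.4, 1.8, 0.2, 0],
    [-0.6, 2.7, 0.3, 0],
    [-0.8, 3.6, 0.4, 0],
    [-1.0, 4.5, 0.5, 0],
    [-1.2, 5.4, 0.6, 0],
    [-1.4, 6.3, 0.7, 0],
    [-1.6, 7.0, 0.8, 0],
    [-1.6, 7.2, 0.8, 0],
    [-1.6, 7.2, 0.8, 0]
  ]
}}

```text
time_s: 12.37
position: [0.4083, 0.4989, 0.2227]
orientation: [-89.9, -0.1, 77.8]
ft_force: [0.3, -0.4, 0.1]
finger_gap: 0.0855
```

```bash
python3 - <<'E'
from h import *
S=grab_frame('side');T=grab_frame('top');o=[]
for f,u,v in((T,145,175),(S,184,225)):
    o.append(cv2.resize(f['image'][v:v+75,u:u+65],None,fx=6,fy=6,interpolation=cv2.INTER_CUBIC))
cv2.imwrite('pics/k.png',np.hstack(o)[:,:,::-1])
E
```

```text
(no output)
```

View pics/k.png

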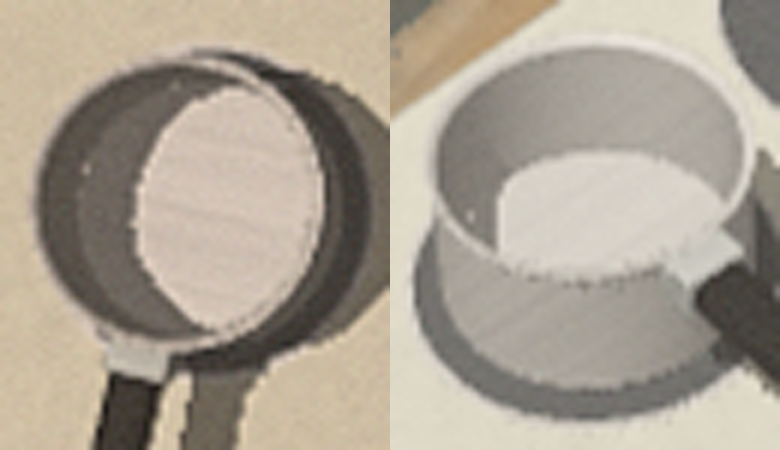

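```bash
python3 - <<'E'
from h import *
from scipy.optimize import least_squares
np.set_printoptions(precision=4,suppress=True)
T=grab_frame('top');S=grab_frame('side')
t=lambda u,v:np.array([(u+.5)/6-.5+145,(v+.5)/6-.5+175])
s=lambda u,v:np.array([(u-390+.5)/6-.5+184,(v+.5)/6-.5+225])
PT=[t(*p) for p in((36,200),(326,200),(70,100),(120,66),(180,52),(250,72),(300,125),(310,262),(265,322),(60,290))]
PS=[s(*p) for p in((431,160),(757,150),(590,37),(500,60),(690,62),(455,232),(500,264),(590,281))]
def ell(f,X,r,n=120):
    return np.array([proj(f,X+[r*np.cos(a),r*np.sin(a),0]) for a in np.linspace(0,2*np.pi,n)])
def dist(f,P,X,r):
    e=ell(f,X,r).astype(np.float32)[:,None]
    return [cv2.pointPolygonTest(e,tuple(map(float,p)),True) for p in P]
def res(q,sets): return np.concatenate([dist(f,P,q[:3],q[3]) for f,P in sets])
for nm,sets in(('both',[(T,PT),(S,PS)]),):
    r=least_squares(lambda q:res(q,sets),[.571,-.05,.088,.048],diff_step=1e-3,loss='soft_l1');print(nm,r.x,r.fun.round(1))
for z in(.09,):
  for nm,f,P in(('T',T,PT),('S',S,PS)):
    r=least_squares(lambda q:dist(f,P,np.r_[q[:2],z],q[2]),[.571,-.05,.048],diff_step=1e-3);print(nm,r.x,r.fun.round(1))
# base edge + plate edge in side view, and handle hole
PB=[s(*p) for p in((590,389),(520,370),(470,335),(650,383))]
r=least_squares(lambda q:dist(S,PB,np.r_[q,.035],.048),[.571,-.05],diff_step=1e-3);print('base S r48',r.x,r.fun.round(1))
PP=[s(*p) for p in((415,280),(590,419),(500,396),(440,345),(680,400))]
r=least_squares(lambda q:dist(S,PP,np.r_[q,.035],.0563),[.571,-.05],diff_step=1e-3);print('plate S',r.x,r.fun.round(1))
E
```

```text
both [ 0.5713 -0.0511  0.0866  0.0485] [ 0.5 -0.1 -0.8 -0.5 -0.6 -0.1  0.7  0.3 -0.3 -0.   1.  -0.4 -0.1 -0.2
  0.6  0.3  0.1 -0.2]
T [ 0.5715 -0.0515  0.0484] [ 0.7 -0.2 -0.5 -0.2 -0.3  0.1  0.8  0.1 -0.5  0. ]
S [ 0.5684 -0.0489  0.0479] [ 0.4 -0.1 -0.3 -0.5  0.6 -0.  -0.1 -0.1]
base S r48 [ 0.5704 -0.0542] [-0.   0.4 -0.2 -0.2]
plate S [ 0.5706 -0.052 ] [-0.5 -0.4  0.2  0.4 -0.1]
```

The centring error is 1 to 2 mm across the independent fits. The tin is unmoved within the detectors' scatter, and the arm is well clear. Handing in.

```bash
python3 -c "
from plant import *;print(get_state()['time_s']);print(close_job())"
```

```text
12.5667
the job is handed in; nothing more can be done
None
```

The saucepan now stands on the small plate, about 1 mm off centre by the main measurement. I gripped it by the handle and slid it across with its base on the hob. Then I released it, moved the arm well clear and handed the job in at 12.6 s.

- **Grip and slide:** The fingers first pressed the handle down with about 5 N; I eased the tool up about 0.3 mm. The vertical force read under 2 N after that. The tool height stayed within 0.1 mm over the slide, so nothing pointed to lifting or tipping.
- **Centring:** A rim fit from both cameras puts the pan at (0.5713, -0.0511), against a plate centre of (0.571, -0.0502). Comparing the pan's base with the plate edge in the side view alone gave about 2 mm. One automatic rim fit in the top view failed because of shadow, so I discarded it.
- **Sizes that disagreed:** The plates measured about 4 mm smaller in radius than stated, and the rim about 3 mm lower. The spacing between the plates matched (165.2 mm against 165), and I used the fitted centres.
- **Wax tin:** Its position readings vary by several millimetres from frame to frame, and I saw no movement beyond that. The gripper stayed more than 40 mm from it by my estimate.

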